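Index the fraction collector and drive its thumbscrew

ROBOT

A 6-joint arm with a two-finger parallel gripper is mounted at the origin on the work surface. World frame = base frame: x ahead of the robot, y to its left, z up, the work surface at z = 0. Lengths are in m, angles in rad, forces in N, time in s.
With the tool pointing down it reaches from about 0.35 to 0.975 m from the base axis. Payload 7.1 kg.
Tool frame: the origin (TCP) lies at the very end of the fingers, on their centre line; the grasp point (between the pads) lies 19 mm behind it; z points along the fingers, y is the line along which they close (so a half turn about z gives the same grasp; the last joint's range is limited). The gripper opens to 88 mm and grips with 3 to 60 N. Pads are 20 mm wide; open, the fingers measure 115 mm over their backs; the gripper's body (75 mm by 178 mm) begins 61 mm behind the grasp point.
Start: joints at [-1.122, 0.423, 1.63, -0, 1.089, -0.019], TCP at [0.282, -0.558, 0.187] pointing down, gripper open.
Joint ranges: [-3, 3], [-0.9, 2.11], [0.09, 2.58], [-1.31, 4.45], [0.11, 2.69], [-2.54, 2.54]. Speed limits (rad/s): [2.39, 2.39, 3.01, 3.14, 3.14, 3.14].

INTERFACE

Orientations are given as [roll, pitch, yaw] about the fixed x, y, z axes, in that order (R = Rz(yaw) Ry(pitch) Rx(roll)).
In Python, from plant import bot, camera, nets gives the robot as it stands. The module is installed in compiled form; this text tells all that it offers.
- The arm moves only by the shell command python3 -m creep 'ROWS' [OPENING] [FORCE]. ROWS is JSON, a list of rows, each a list of 6 numbers: the shift along the tool's x, y, z in mm, then the turn, a rotation vector about the tool's x, y, z in degrees. A call has 1 to 8 rows; each row shifts and turns the commanded pose from where the row before left it, along the tool's axes as they then stand; what a row does not reach is not made up. A row lasts 1/10 s, in which the tool goes at most 50 mm and 8.59 degrees, less where a joint would pass 70% of its speed; a pose out of reach is approached as far as the arm can. A call with a gripper value outside its range is refused whole. OPENING is the gripper command: -1 is shut, 1 is fully open, values between are in proportion, set as the call begins (- or left out, the last holds). The fingers move at their own pace and stop on an object; FORCE is the grip in N (left out, the last holds). Time passes only in rows, so rows that do not move let the fingers close. It gives the time, the measured TCP pose, the force, the opening and the grip force at its end, in the units of the state.
- bot.read_state(): the state, without advancing time (a new reading comes with each control period).
- camera(name): name is "scene" or "top"; returns a dict with "pixels" (384x512x3 uint8, blue, green, red), "mtx" (3x3 intrinsics, pixels), "D" ([k1, k2, p1, p2, k3] as OpenCV has them; the pictures are not rectified), "xyz" and "orientation" of the camera in the world. Camera axes: x right, y up, looking along -z (the intrinsics and any distortion apply to the point x, -y, -z); pixel columns grow to the right and rows downward; lengths in m; the calibration is good to about 2 mm. A picture is of the moment at which its call begins. There is no depth.
- bot.close_job(): hands the job in; it is judged then, once.
Trained networks look in a picture, given as the dict that the camera call returned (one of the last four; its "shot" number tells which), for a name from the list of things; names that differ only in an ending like _2 or _b are one class to them, and where a whole thing is asked for, a point or a joint stands for the part that bears it (a point fixed in the world has none). Each returns a list of dicts, best first, with "confidence" (0 to 1); they miss things now and then, are a little off and sometimes report something else, mostly with a low value. They report only what shows in the picture. A call takes as long as a camera call.
- nets.trace(picture, target): "pixels" (384x512 bool, what is visible of it) and "box" ([centre column, centre row, width, height] in pixels, round what is visible of it).
- nets.pinpoint(picture, target): "xy" ([column, row] in pixels: a listed point, or the origin of a listed thing).
The state is a dict: "clock": time; "q": joint angles; "qd": joint speeds; "joint_torque": joint torques, N m; "ee_pos": TCP position; "orientation": TCP orientation; "ft_force": force on the tool from outside, world axes, zero at the start; "wrist_torque": the same for the moment, N m; "gripper_width": finger opening in m; "grasp_force": force on a finger pad.
Only numpy, scipy, OpenCV 4.12 (cv2) and the standard library are available. Lean on these libraries where they do the work, as an engineer would, in place of code of your own. Each camera call takes 0.05 s, during which the arm holds its last target. There are 200 camera calls.

TASK

The carousel's steel self-tapping thumbscrew stands out of reach under the dispensing boom, its thread not yet cut. Pull up the spring index plunger, swing the carousel counter-clockwise (seen from above) to the very next notch and let the plunger drop in and lock; then push firmly down on the thumbscrew while turning it clockwise until its flange is down flush on its boss, and let go. Do not push against the boom and do not disturb the bottle, timer and beaker standing around.

Things in the scene. Friction and masses are not known exactly. Their poses are not given: they have to be found in the camera images.
- collector: Fixed fraction collector foot: grey disc 300 mm across; origin at its centre on the bench, z up, x away from the robot at yaw 0; its yaw varies. On it, 32 to 48 mm high, an aluminium index ring (radius 114 to 148 mm) with six radial notches 12.5 mm wide, 60 degrees apart, at 30, 90, 150 ... degrees from its x axis.
- boom: Fixed black dispensing boom, same origin and axes as the collector: a bar 22 mm wide from 30 to 195 mm from the centre in the direction -30 degrees from the collector's x axis, underside 122 and top 142 mm above the bench (end block 36 mm square, top 144 mm, on a 24 mm post 185 mm from the centre).
- carousel (a joint): Turn of the white carousel about the collector's vertical centre axis, rad, positive counter-clockwise from above; 0 at the start, 1.047 (60 degrees) at the next notch. Disc 224 mm across, top 60 mm above the bench; turns easily when the plunger is out (friction 0.06 N m).
- hub (a point): Top centre of the black hub (40 mm across, 82 mm above the bench) in the carousel's middle. Capped sample tubes 18 mm across, caps' tops 104 mm above the bench, stand 88 mm from it at 20, 48, 76, 104, -80, -108 and -136 degrees from the collector's x axis at the start and turn with the carousel; the nearest is 70 mm from the screw's axis.
- plunger (a joint): Lift of the spring index plunger, m: 0 fully down in a notch, 0.018 fully pulled. Its 10 mm round-ended pin reaches 10 mm into the notch: it is clear above about 0.011 and rides on the ring's top if let go between notches. The spring pulls it down with 4 N at 0 and 10 N at full lift.
- plunger_knob (a point): Centre of the plunger's round black upright knob, 24 mm across and 24 mm tall, 94 mm above the bench when down; 135 mm from the carousel's centre, 150 degrees from the collector's x axis at the start (the robot's side). It moves with the carousel: lift and swing in one grasp. Under it a 12 mm stem; the guide barrel's top is 22 mm below this point.
- thumbscrew: Steel thumbscrew standing 78 mm from the carousel's centre, under the boom at the start. Origin on its axis at the underside of its flange (28 mm across, 4 mm thick), z up; its flat wing lies along its x axis: 36 mm long (x), 12 mm thick (y), 14 to 40 mm above the origin. The flange's underside is 72.5 mm above the bench at the start, 68 mm when home. Yaw at the start varies.
- wing (a point): Centre of the thumbscrew's wing, 27 mm above the underside of the flange: the place to pinch it, across its 12 mm thickness.
- thread (a joint): Depth of thread cut, m: 0 at the start, 0.0045 home (a stop). It grows 6 mm for each full clockwise turn under pressure: 3/4 turn (4.7 rad) drives it home, taking about 0.05 N m. The screw bites only while pressed down with about 7 N or more (12 to 18 N is good); pressed less it spins in place, and it can be lifted 3 mm. The depth stays when let go.
- boss: Grey round boss under the screw, 34 mm across, origin at the centre of its top face, 68 mm above the bench. It is springy: it sinks with the screw by about 1 mm for every 3 N of push, at most 8 mm, and comes back when let go.
- reagent_bottle: Amber glass jar, 48 mm across, 85 mm tall, upright; origin under its centre. Leave alone.
- timer: White bench timer lying flat, 50 x 60 x 18 mm; origin under its centre. Leave alone.
- beaker: Small white ceramic beaker, 52 mm across, 60 mm tall, upright; origin under its centre. Leave alone.

How it is judged:
By the outcome, as a careful person would: the job done as asked, in the order asked, and still so for the second after the job is handed in, with the robot touching nothing.
It also fails if it takes over 70 s, if anything falls off the work surface, if the arm or the gripper's body presses on something with over 40 N, if the wrist force passes 120 N, or if a joint passes its speed limit or range.

## Working session

There is one attempt and no reset: what is moved stays moved. The work goes in short steps, Python scripts to look and compute and a shell command to move; the robot and the scene stay as the last step left them, time stands still between calls to the robot, and variables do not carry over. Pictures are saved under pics/ and viewed, at most 10 in all, crops included, and the job is handed in when it is done.

```bash
mkdir -p pics
cat > h.py <<'E'
import numpy as np, cv2
from scipy.spatial.transform import Rotation as R
from plant import bot,camera,nets
def cam(p):
    M=R.from_euler('xyz',p['orientation']).as_matrix() if np.size(p['orientation'])==3 else None
    return M@np.diag([1.,-1,-1]),np.array(p['xyz'])
def ray(p,px):
    A,o=cam(p); u=cv2.undistortPoints(np.array([[px]],float),np.array(p['mtx']),np.array(p['D']))[0,0]
    return o,A@np.array([u[0],u[1],1])
def atz(p,px,z):
    o,d=ray(p,px); return o+d*(z-o[2])/d[2]
def proj(p,X):
    A,o=cam(p); c=(np.atleast_2d(X)-o)@A
    return cv2.projectPoints(c,np.zeros(3),np.zeros(3),np.array(p['mtx']),np.array(p['D']))[0][:,0]
def tri(obs):
    S=0;b=0
    for p,px in obs:
        o,d=ray(p,px); d=d/np.linalg.norm(d); P=np.eye(3)-np.outer(d,d); S=S+P; b=b+P@o
    return np.linalg.solve(S,b)
E
python3 - <<'E'
from h import *
print(bot.read_state())
T=camera('top');S=camera('scene')
for n,p in(('top',T),('scene',S)):
    cv2.imwrite(f'pics/{n}0.png',p['pixels']); print(n,p['xyz'],p['orientation'])
for t in ['hub','plunger_knob','wing','thumbscrew','collector','reagent_bottle','timer','beaker']:
    for n,p in(('top',T),('scene',S)):
        print(t,n,[(np.round(r['xy'],1).tolist(),round(r['confidence'],2)) for r in nets.pinpoint(p,t)[:3]])
z={'hub':.082,'plunger_knob':.094,'wing':.0995,'thumbscrew':.0725,'collector':0,'reagent_bottle':0,'timer':0,'beaker':0}
for t in z:
    o=[(p,r[0]['xy']) for p in (T,S) if (r:=nets.pinpoint(p,t))]
    print(t,[np.round(atz(p,x,z[t]),4).tolist() for p,x in o], np.round(tri(o),4) if len(o)>1 else '')
E
```

```text
{'clock': 0.0, 'q': array([-1.12201566e+00,  4.23803849e-01,  1.63071685e+00, -3.19153359e-05,
        1.08859091e+00, -1.89982963e-02]), 'qd': array([ 0.00045098,  0.00031828,  0.00095154, -0.00063678, -0.00093   ,
       -0.00128795]), 'joint_torque': array([ 1.11344601e-03, -5.44620681e+01, -2.73670292e+01,  6.43873634e-02,
        2.27792328e-02, -1.12307032e-04]), 'ee_pos': array([ 0.28155992, -0.55728731,  0.18611429]), 'orientation': array([-3.14007344e+00, -6.07189672e-07,  4.67793782e-01]), 'ft_force': array([-0.483024  ,  0.38875623,  0.32332464]), 'wrist_torque': array([0.00114355, 0.03974256, 0.03437134]), 'grasp_force': 0.0, 'gripper_width': 0.08760627730160378}
top [0.4360174  0.060417   1.15828725] [ 0.14715485  0.02826166 -1.56174968]
scene [1.21389171 0.62925667 0.90276468] [ 0.78246197 -0.00894683  2.33130816]
hub top [([288.2, 194.5], 0.9)]
hub scene [([254.2, 175.1], 0.8)]
plunger_knob top [([362.1, 214.7], 0.6), ([207.3, 197.5], 0.55), ([256.3, 234.2], 0.44)]
plunger_knob scene [([294.8, 165.6], 0.39)]
wing top [([302.3, 165.3], 0.39)]
wing scene []
thumbscrew to
[... 349 characters left out ...]
er scene []
beaker top [([206.0, 195.1], 0.53)]
beaker scene [([309.6, 236.0], 0.6), ([283.8, 261.7], 0.49), ([216.2, 157.7], 0.36)]
hub [[0.5747, 0.0026, 0.082], [0.5672, 0.0038, 0.082]] [0.5724 0.0051 0.0868]
plunger_knob [[0.523, -0.1821, 0.094], [0.4645, 0.0694, 0.094]] [ 0.472  -0.0709  0.077 ]
wing [[0.6469, -0.0323, 0.0995]] 
thumbscrew [[0.6525, -0.0403, 0.0725], [0.6547, -0.0349, 0.0725]] [ 0.6525 -0.0396  0.0681]
collector [[0.5839, 0.0037, 0.0], [0.5797, -0.0038, 0.0]] [0.584  0.0028 0.0074]
reagent_bottle [[0.6939, 0.2334, 0.0], [0.6813, 0.2304, 0.0]] [0.6897 0.2336 0.0119]
timer [[0.5249, -0.2092, 0.0]] 
beaker [[0.5824, 0.2235, 0.0], [0.5752, 0.225, 0.0]] [0.5802 0.225  0.0048]
```

Run:
```python
import cv2
a=cv2.imread('pics/top0.png')[110:270,180:390]; b=cv2.imread('pics/scene0.png')[110:280,160:350]
cv2.imwrite('pics/tc.png',cv2.resize(a,None,fx=3.6,fy=3.6,interpolation=2)); cv2.imwrite('pics/sc.png',cv2.resize(b,None,fx=3.5,fy=3.5,interpolation=2))
```

```text
(no output)
```

View pics/tc.png

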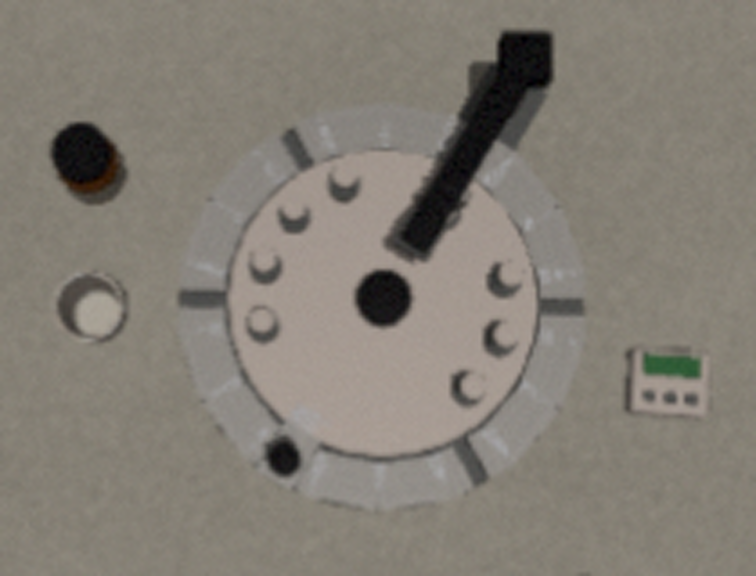

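View pics/sc.png

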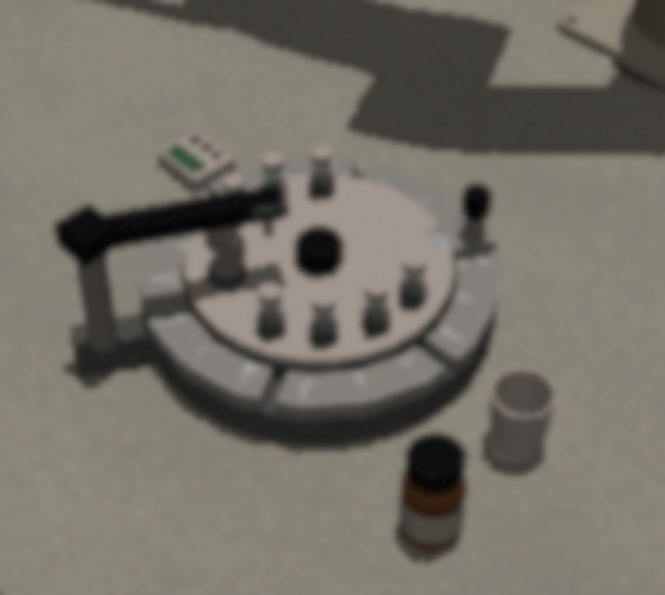

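The top view (full-picture pixels) shows the hub at (286,192), the knob at (259,237), the boom block at (326,126) and the screw hidden under the boom near (303,166). In the scene view the knob is at (296,167). Next I fit the collector pose.

```bash
cat > fit.py <<'E'
from h import *
from scipy.optimize import least_squares
T=camera('top');S=camera('scene')
def P(v,r,a,z): return [v[0]+r*np.cos(v[2]+np.radians(a)),v[1]+r*np.sin(v[2]+np.radians(a)),z]
t=lambda x,y:(180+(x+.5)/3.6-.5,110+(y+.5)/3.6-.5); s=lambda x,y:(160+(x+.5)/3.5-.5,110+(y+.5)/3.5-.5)
L=[(T,t(383,297),0,0,.082),(T,t(284,457),135,150,.106),(T,t(526,58),185,-30,.144),
 (T,t(203,298),131,90,.048),(T,t(298,150),131,30,.048),(T,t(562,306),131,-90,.048),(T,t(470,461),131,-150,.048),
 (S,s(319,251),0,0,.078),(S,s(477,203),135,150,.094)]
f=lambda v:np.concatenate([proj(p,P(v,r,a,z))[0]-px for p,px,r,a,z in L])
r=least_squares(f,[.58,0,-.1],loss='soft_l1',f_scale=1.5); v=r.x
print(v,np.degrees(v[2])); print(np.round(f(v).reshape(-1,2),1).tolist())
k=np.array(P(v,135,150,.094)) if 0 else None
E
sed -i 's/P(v,r,a,z))\[0\]/P(v,r\/1000,a,z))[0]/' fit.py
cat >> fit.py <<'E'
for n,r,a,z in [('knob',.135,150,.094),('knob2',.135,210,.094),('screw0',.078,-30,.1),('screw1',.078,30,.1)]: print(n,np.round(P(v,r,a,z),4))
E
python3 fit.py
```

```text
[ 0.58168718  0.00714615 -0.02099431] -1.2028851844921524
[[0.4, -0.4], [-0.1, 0.4], [0.5, -0.9], [-0.2, -0.2], [-0.5, -0.7], [-0.1, 0.1], [-0.0, -0.0], [0.7, -2.2], [0.5, -0.6]]
knob [0.4662 0.0771 0.094 ]
knob2 [ 0.4634 -0.0579  0.094 ]
screw0 [ 0.6484 -0.0333  0.1   ]
screw1 [0.65   0.0447 0.1   ]
```

```bash
python3 -m creep '[[28,-30,0,0,0,0],[28,-30,0,0,0,0],[28,-30,0,0,0,0],[28,-30,0,0,0,0],[28,-30,0,0,0,0],[28,-30,0,0,0,0],[28,-30,0,0,0,0],[28,-30,0,0,0,0]]' 0.2
python3 -m creep '[[28,-30,0,0,0,0],[28,-30,0,0,0,0],[28,-30,0,0,0,0],[28,-30,0,0,0,0],[28,-30,0,0,0,0],[28,-30,0,0,0,0],[28,-30,0,0,0,0],[20,-25,0,0,0,0]]'
python3 -m creep '[[0,0,0,0,0,-8],[0,0,0,0,0,-8],[0,0,0,0,0,-8],[0,0,0,0,0,-8],[0,0,0,0,0,-8],[0,0,0,0,0,-8],[0,0,0,0,0,-8],[0,0,0,0,0,-8]]'
python3 -m creep '[[0,0,0,0,0,-8],[0,0,0,0,0,-8],[0,0,0,0,0,-8],[0,0,0,0,0,-8],[0,0,0,0,0,-8],[0,0,0,0,0,-8],[0,0,0,0,0,-8],[0,0,0,0,0,-2]]'
cat > go.py <<'E'
# print tool-axis offset (mm, deg) to a target x y z yawdeg
import sys; from h import *
s=bot.read_state(); g=np.array(list(map(float,sys.argv[1:4]))); M=R.from_euler('xyz',s['orientation'])
D=R.from_euler('xyz',[np.pi,0,np.radians(float(sys.argv[4]))])
print('shift',np.round(M.inv().apply(g-s['ee_pos'])*1e3,1),'turn',np.round((M.inv()*D).as_rotvec(degrees=True),1),'t',s['clock'],'pos',np.round(s['ee_pos'],4),'q6',s['q'][5],'F',np.round(s['ft_force'],1),'w',s['gripper_width'],s['grasp_force'])
E
python3 go.py .4662 .0771 .078 148.8
```

```text
clock: 2.6
ee_pos: [0.3738, -0.2411, 0.1871]
orientation: [3.141, -0.0, 0.467]
ft_force: [1.0, 0.1, 0.7]
gripper_width: 0.0529
grasp_force: 0.0
clock: 3.4
ee_pos: [0.4611, 0.0667, 0.1872]
orientation: [3.141, -0.001, 0.469]
ft_force: [-0.2, 0.5, -0.2]
gripper_width: 0.0527
grasp_force: 0.0
clock: 4.2
ee_pos: [0.4604, 0.0646, 0.187]
orientation: [3.141, -0.0, 1.591]
ft_force: [0.2, -0.5, 0.7]
gripper_width: 0.0529
grasp_force: 0.0
clock: 5.0
ee_pos: [0.4605, 0.0646, 0.187]
orientation: [3.141, 0.0, 2.602]
ft_force: [0.7, -0.8, -0.1]
gripper_width: 0.0523
grasp_force: 0.0
shift [  1.5  13.7 109. ] turn [0.  0.  0.3] t 5.0 pos [0.4605 0.0646 0.187 ] q6 -0.9170505779219328 F [ 0.7 -0.8 -0.1] w 0.052285450900162025 0.0
```

```bash
python3 -m creep '[[1.5,14,9,0,0,0],[0,0,20,0,0,0],[0,0,20,0,0,0],[0,0,20,0,0,0],[0,0,20,0,0,0],[0,0,12,0,0,0],[0,0,7,0,0,0],[0,0,0,0,0,0]]'
python3 -m creep '[[0,0,0,0,0,0],[0,0,0,0,0,0],[0,0,0,0,0,0],[0,0,0,0,0,0],[0,0,0,0,0,0],[0,0,0,0,0,0]]' -1 35
python3 go.py .4662 .0771 .079 148.8
python3 - <<'E'
from h import *
p=camera('scene');cv2.imwrite('pics/s2.png',cv2.resize(p['pixels'][90:290,150:400],None,fx=3,fy=3,interpolation=2))
E
```

```text
clock: 5.8
ee_pos: [0.466, 0.0775, 0.0781]
orientation: [-3.141, -0.001, 2.597]
ft_force: [0.3, -0.2, -0.0]
gripper_width: 0.0526
grasp_force: 0.0
clock: 6.4
ee_pos: [0.4664, 0.0773, 0.079]
orientation: [3.141, 0.0, 2.597]
ft_force: [0.4, 0.2, 0.0]
gripper_width: 0.0082
grasp_force: 0.0
shift [ 0.1 -0.3  0. ] turn [ 0.  0. -0.] t 6.4 pos [0.4664 0.0773 0.079 ] q6 -0.8871980084843358 F [0.4 0.2 0. ] w 0.008194632641713877 0.0
```

View pics/s2.png

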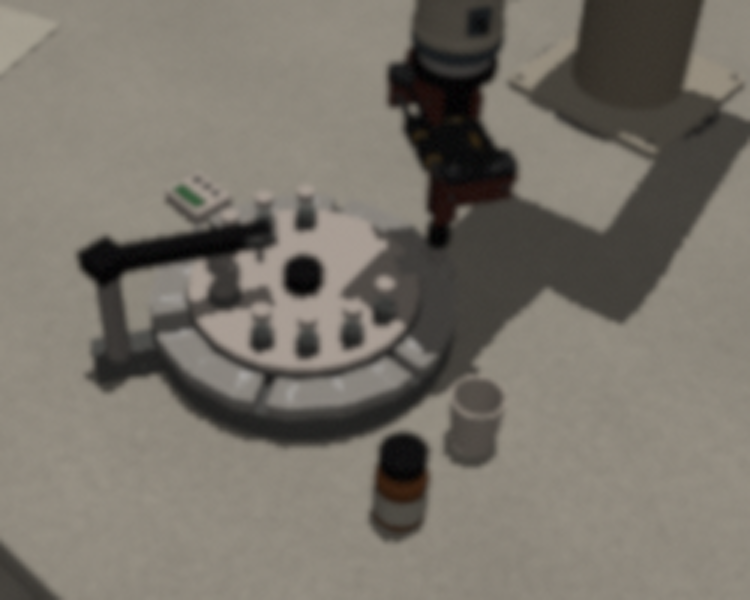

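Run:
```python
from h import *
p=camera('scene');t=camera('top');s=bot.read_state()
for z in(0,.019,.08):
    X=s['ee_pos']+[0,0,z]; print(z,proj(p,X),(proj(p,X)-[150,90])*3,proj(t,X))
print(s['gripper_width'],s['grasp_force'])
a=cv2.resize(t['pixels'][180:290,200:330],None,fx=4,fy=4,interpolation=2)
b=cv2.resize(p['pixels'][135:200,260:340],None,fx=5,fy=5,interpolation=2)
c=np.zeros((440,920,3),np.uint8);c[:440,:520]=a;c[:325,520:920]=b
c=cv2.convertScaleAbs(c,alpha=2)
cv2.imwrite('pics/c3.png',cv2.resize(c,(800,383)))
```

```text
0 [[296.09418741 171.01437576]] [[438.28256224 243.04312727]] [[258.47304462 237.23999911]]
0.019 [[296.55320005 166.13163381]] [[439.65960014 228.39490143]] [[258.35453762 237.02246968]]
0.08 [[298.09000342 149.71941243]] [[444.27001027 179.1582373 ]] [[257.9437215  236.26834882]]
0.0006651464168648649 0.0
```

View pics/c3.png

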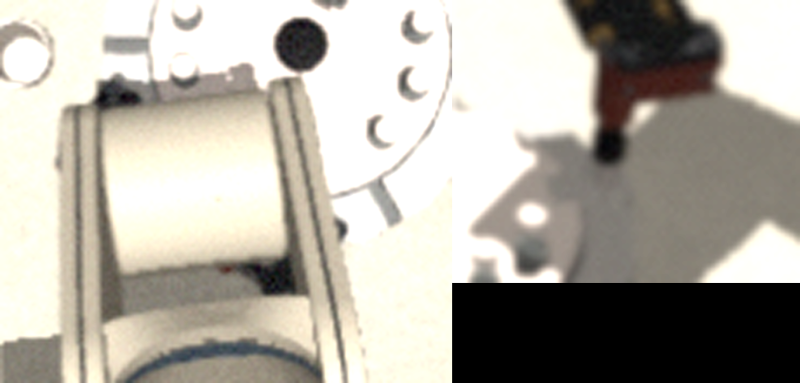

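The reported opening is about zero, so nothing is gripped. A knob-sized black blob is still at (296,169). I'll open, back up and compare the fingertips with the reported TCP.

```bash
python3 -m creep '[[0,0,0,0,0,0],[0,0,0,0,0,0],[0,0,0,0,0,0],[0,0,0,0,0,0],[0,0,0,0,0,0],[0,0,0,0,0,0],[0,0,0,0,0,0],[0,0,0,0,0,0]]' 0.2
python3 -m creep '[[0,0,-20,0,0,0],[0,0,-20,0,0,0],[0,0,-20,0,0,0],[0,0,0,0,0,0]]'
python3 - <<'E'
from h import *
p=camera('scene');s=bot.read_state()
M=R.from_euler('xyz',s['orientation'])
for d in([0,0,0],[0,.026,0],[0,-.026,0]):
    X=s['ee_pos']+M.apply(d); q=proj(p,X)[0]; print(d,q,(q-[240,110])*5)
c=cv2.convertScaleAbs(p['pixels'][110:200,240:360],alpha=1.8)
cv2.imwrite('pics/c4.png',cv2.resize(c,None,fx=5,fy=5,interpolation=2))
E
```

```text
clock: 7.35
ee_pos: [0.4664, 0.0773, 0.0789]
orientation: [3.142, 0.0, 2.597]
ft_force: [0.5, 0.7, 0.1]
gripper_width: 0.0522
grasp_force: 0.0
clock: 7.75
ee_pos: [0.4682, 0.0776, 0.141]
orientation: [3.139, 0.004, 2.597]
ft_force: [-0.4, -0.2, -0.4]
gripper_width: 0.0525
grasp_force: 0.0
[0, 0, 0] [297.4269326  155.17716337] [287.13466299 225.88581687]
[0, 0.026, 0] [300.45287706 160.94422792] [302.26438532 254.7211396 ]
[0, -0.026, 0] [294.48860522 149.581647  ] [272.44302612 197.90823502]
```

View pics/c4.png

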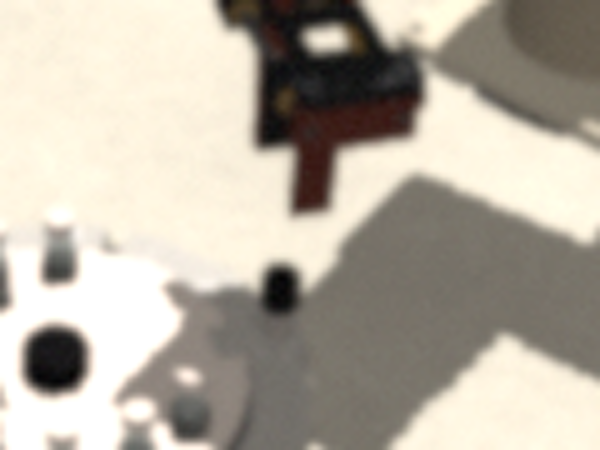

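The visible fingertip at (302,152) lies about 9 px above where it should be. I'll check the tips against the TCP in the start pictures, from both cameras.

Run:
```python
from h import *
P={'top':camera('top'),'scene':camera('scene')}
X=np.array([.28156,-.55729,.18611]);M=R.from_euler('xyz',[-3.14007,0,.4678]);O=[]
for n in P:
    im=cv2.convertScaleAbs(cv2.imread(f'pics/{n}0.png'),alpha=1.8); q=proj(P[n],X)[0]; f=5 if n=='scene' else 3
    c=np.clip((q-[50,45]).astype(int),0,[412,294]);crop=cv2.resize(im[c[1]:c[1]+90,c[0]:c[0]+100],None,fx=4,fy=4,interpolation=2)
    for y in(0,.044,-.044):
        u=(proj(P[n],X+M.apply([0,y,0]))[0]-c)*4; cv2.circle(crop,tuple(int(v) for v in u),3,(0,255,0),1); print(n,y,u,c)
    O.append(crop)
cv2.imwrite('pics/c5.png',np.hstack(O))
```

```text
top 0 [448.3267107  183.81579269] [412 266]
top 0.044 [503.46682101 146.44825362] [412 266]
top -0.044 [391.18178265 221.46136961] [412 266]
scene 0 [202.90564762 182.58751854] [149   2]
scene 0.044 [159.82606716 176.68400468] [149   2]
scene -0.044 [246.58029587 188.64376055] [149   2]
```

View pics/c5.png

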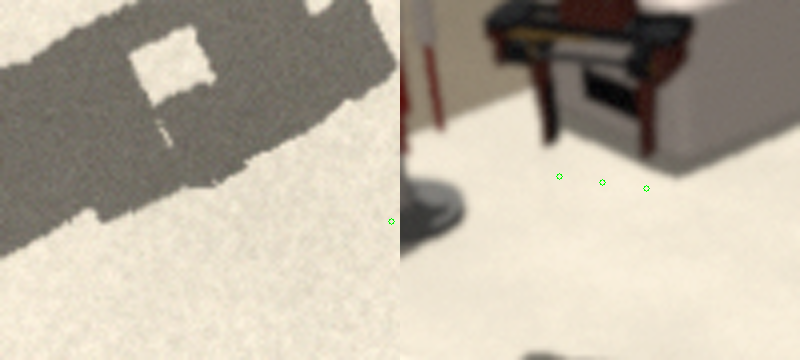

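Run:
```python
from h import *
p=camera('scene')
for X,px in [([.28156,-.55729,.18611],(198.75,39.5)),([.4664,.0773,.079],(296.6,164.4))]:
    X=np.array(X)
    for dz in(0,.02,.03,.04): print(dz,np.round(proj(p,X+[0,0,dz])[0]-px,1))
    print('same z, horizontal shift',np.round((atz(p,px,X[2])-X)*1e3))
print(p['mtx'],p['D'])
```

```text
0 [1.  8.1]
0.02 [0.5 3.1]
0.03 [0.3 0.6]
0.04 [ 0.1 -2. ]
same z, horizontal shift [-43. -57.   0.]
0 [-0.5  6.6]
0.02 [-0.   1.5]
0.03 [ 0.2 -1.2]
0.04 [ 0.5 -3.8]
same z, horizontal shift [-24. -18.   0.]
[[421.29406297   0.         259.28795543]
 [  0.         421.29406297 195.67189276]
 [  0.           0.           1.        ]] [-0.08766279  0.          0.          0.          0.        ]
```

The offset is consistent: the real tips sit about 28 mm above the reported TCP, so the fingers closed just above the knob. I'll go lower, watching the force.

```bash
python3 -m creep '[[0,0,20,0,0,0],[0,0,20,0,0,0],[0,0,20,0,0,0],[0,0,12,0,0,0],[0,0,6,0,0,0],[0,0,4,0,0,0],[0,0,4,0,0,0],[0,0,0,0,0,0]]'
python3 -m creep '[[0,0,0,0,0,0],[0,0,0,0,0,0],[0,0,0,0,0,0],[0,0,0,0,0,0],[0,0,0,0,0,0],[0,0,0,0,0,0],[0,0,0,0,0,0],[0,0,0,0,0,0]]' -1 35
python3 go.py .4662 .0771 .055 148.8
```

```text
clock: 8.75
ee_pos: [0.4665, 0.0773, 0.0529]
orientation: [3.141, 0.0, 2.597]
ft_force: [-0.1, 0.1, 0.1]
gripper_width: 0.0527
grasp_force: 0.0
clock: 9.55
ee_pos: [0.4665, 0.0773, 0.0531]
orientation: [3.141, 0.0, 2.597]
ft_force: [-0.3, -0.8, 4.2]
gripper_width: 0.0233
grasp_force: 35.0
shift [ 0.2 -0.4 -1.9] turn [0. 0. 0.] t 9.55 pos [0.4665 0.0773 0.0531] q6 -0.8872515842789097 F [-0.3 -0.8  4.2] w 0.02334147890287941 35.001041293144226
```

```bash
python3 -m creep '[[0,0,-4,0,0,0],[0,0,-4,0,0,0],[0,0,-4,0,0,0],[0,0,-3.5,0,0,0],[0,0,0,0,0,0],[0,0,0,0,0,0]]'; python3 go.py .4662 .0771 .0685 148.8
```

```text
clock: 10.15
ee_pos: [0.4663, 0.0772, 0.0683]
orientation: [-3.142, 0.0, 2.597]
ft_force: [3.5, -0.6, -8.9]
gripper_width: 0.0233
grasp_force: 35.0
shift [-0.  -0.2 -0.2] turn [-0.  0.  0.] t 10.15 pos [0.4663 0.0772 0.0683] q6 -0.8872279968961577 F [ 3.5 -0.6 -8.9] w 0.023330838105296292 34.99787449836731
```

```bash
python3 -m creep '[[-0.33,-9.42,0,0,0,-4],[-0.33,-9.42,0,0,0,-4],[-0.33,-9.42,0,0,0,-4],[-0.33,-9.42,0,0,0,-4],[-0.33,-9.42,0,0,0,-4],[-0.33,-9.42,0,0,0,-4],[-0.33,-9.42,0,0,0,-4],[0,0,0,0,0,0]]'; python3 -m creep '[[-0.33,-9.42,0,0,0,-4],[-0.33,-9.42,0,0,0,-4],[-0.33,-9.42,0,0,0,-4],[-0.33,-9.42,0,0,0,-4],[-0.33,-9.42,0,0,0,-4],[-0.33,-9.42,0,0,0,-4],[-0.33,-9.42,0,0,0,-4]]';  python3 -m creep '[[-0.33,-9.42,0,0,0,-4],[0,0,0,0,0,0],[0,0,0,0,0,0]]';python3 go.py .4634 -.0579 .0685 208.8
```

```text
clock: 10.95
ee_pos: [0.4471, 0.0141, 0.0683]
orientation: [-3.141, 0.0, 3.086]
ft_force: [3.0, -0.1, -9.0]
gripper_width: 0.0232
grasp_force: 35.0
clock: 11.65
ee_pos: [0.4592, -0.0492, 0.0682]
orientation: [3.141, -0.0, -2.707]
ft_force: [3.5, 0.4, -8.5]
gripper_width: 0.0233
grasp_force: 35.0
clock: 11.95
ee_pos: [0.4633, -0.0574, 0.0681]
orientation: [3.141, -0.0, -2.641]
ft_force: [2.3, 0.8, -8.6]
gripper_width: 0.0229
grasp_force: 35.0
shift [ 0.2 -0.5 -0.4] turn [ 0.  -0.  -0.1] t 11.95 pos [ 0.4633 -0.0574  0.0681] q6 -2.221073233656384 F [ 2.3  0.8 -8.6] w 0.022914747333721605 34.975619316101074
```

```bash
python3 -m creep '[[0,0,3,0,0,0],[0,0,3,0,0,0],[0,0,3,0,0,0],[0,0,0,0,0,0]]'; python3 -m creep '[[0,0,3,0,0,0],[0,0,2,0,0,0],[0,0,0,0,0,0],[0,0,0,0,0,0]]'
```

```text
clock: 12.35
ee_pos: [0.4634, -0.0574, 0.059]
orientation: [3.141, -0.0, -2.639]
ft_force: [1.2, 0.6, -5.7]
gripper_width: 0.0231
grasp_force: 35.0
clock: 12.75
ee_pos: [0.4636, -0.0577, 0.0544]
orientation: [3.142, 0.0, -2.639]
ft_force: [2.3, 0.4, -4.7]
gripper_width: 0.0229
grasp_force: 35.0
```

The force follows the spring down to about 1 mm lift, so the pin is in the notch. I'll release and rise.

```bash
python3 -m creep '[[0,0,1.2,0,0,0],[0,0,0,0,0,0],[0,0,0,0,0,0]]'; python3 -m creep '[[0,0,0,0,0,0],[0,0,0,0,0,0],[0,0,0,0,0,0],[0,0,0,0,0,0],[0,0,0,0,0,0],[0,0,0,0,0,0]]' 0.1; python3 -m creep '[[0,0,-20,0,0,0],[0,0,-20,0,0,0],[0,0,-20,0,0,0],[0,0,-20,0,0,0],[0,0,-20,0,0,0],[0,0,-20,0,0,0],[0,0,0,0,0,0]]'
python3 - <<'E'
from h import *
T=camera('top');S=camera('scene')
for t in ['wing','thumbscrew','plunger_knob','boss']:
    for n,p in(('top',T),('scene',S)):
        print(t,n,[(np.round(r['xy'],1).tolist(),round(r['confidence'],2)) for r in nets.pinpoint(p,t)[:3]])
X=[.650,.0447,.0995]; a,b=proj(T,X)[0],proj(S,X)[0]; print(a,b, proj(S,[.4634,-.0579,.094]))
O=[]
for p,q in((T,a),(S,b)):
    c=(q-[25,25]).astype(int);print(c); O.append(cv2.resize(p['pixels'][c[1]:c[1]+50,c[0]:c[0]+50],None,fx=8,fy=8,interpolation=2))
cv2.imwrite('pics/c6.png',cv2.convertScaleAbs(np.hstack(O),alpha=1.4))
E
```

```text
clock: 13.05
ee_pos: [0.4639, -0.0579, 0.0537]
orientation: [-3.141, 0.0, -2.639]
ft_force: [-1.1, -0.4, 3.8]
gripper_width: 0.0236
grasp_force: 35.0
clock: 13.65
ee_pos: [0.4635, -0.0577, 0.0531]
orientation: [3.142, -0.0, -2.639]
ft_force: [-0.9, -0.5, 0.5]
gripper_width: 0.0482
grasp_force: 0.0
clock: 14.35
ee_pos: [0.4653, -0.058, 0.1754]
orientation: [-3.139, 0.004, -2.639]
ft_force: [0.0, -0.7, -0.4]
gripper_width: 0.0482
grasp_force: 0.0
wing top [([274.8, 163.3], 0.7)]
wing scene [([244.9, 193.6], 0.54)]
thumbscrew top [([272.2, 167.0], 0.7)]
thumbscrew scene [([242.0, 201.5], 0.55)]
plunger_knob top []
plunger_knob scene [([261.6, 148.0], 0.53)]
boss top []
boss scene [([240.1, 202.0], 0.72)]
[271.78499066 163.93562197] [243.78898198 192.20676418] [[263.27700223 146.38863104]]
[246 138]
[218 167]
```

View pics/c6.png

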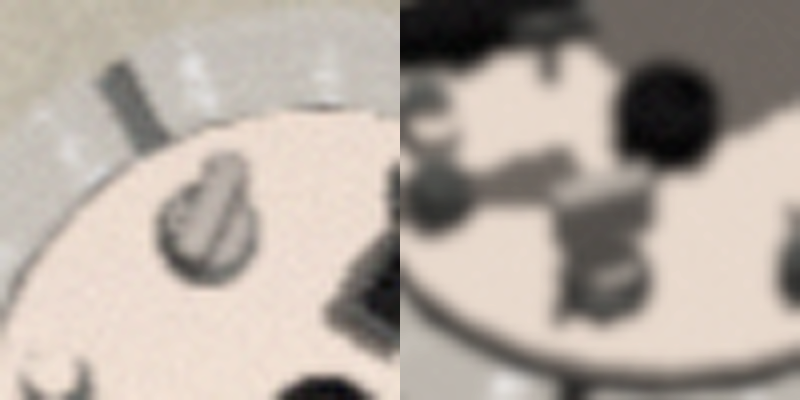

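```bash
python3 - <<'E'
from h import *
T=camera('top');S=camera('scene')
f=lambda p,c,xs:[atz(p,(c[0]+(x+.5)/8-.5,c[1]+(y+.5)/8-.5),.1125) for x,y in xs]
for n,p,c,xs in(('top',T,(246,138),[(192,245),(229,158)]),('scene',S,(218,167),[(160,198),(250,178)])):
    a,b=f(p,c,xs); d=b-a; print(n,np.round((a+b)/2,4),'len',np.linalg.norm(d),'ang',np.degrees(np.arctan2(d[1],d[0])))
w=[(T,(274.8,163.3)),(S,(244.9,193.6))]; print(tri(w))
for p in(T,S):
  r=nets.trace(p,'thumbscrew')
  if r: print(r[0]['box'],r[0]['confidence'])
# model: overlay fit by edges -> compare wing-top corners for several yaws
E
python3 go.py .650 .0447 .12 208.8
```

```text
top [0.6504 0.0447 0.1125] len 0.03000003065091301 ang -22.502306546242004
scene [0.6544 0.0472 0.1125] len 0.031462526617782566 ang 151.8048580016315
[0.64967591 0.04111435 0.09278053]
[244.1, 194.4, 13.6, 14.4] 0.42
shift [-2.127e+02 -1.000e-01  5.310e+01] turn [ 0. -0.  0.] t 15.05 pos [ 0.4635 -0.0577  0.1731] q6 -2.222855414115346 F [ 0.6 -0.1 -0.1] w 0.04806360506137762 0.0
```

Run:
```python
from h import *
p=camera('scene')
X=np.array([.4682,.0776,.141]);M=R.from_euler('xyz',[3.139,.004,2.597])
for dz in(0,.028):
  print(dz,[((proj(p,X+[0,0,dz]+M.apply([x,y,-.080]))[0]-[240,110])*5).round().tolist() for x in(-.0375,.0375) for y in(-.089,.089)])
X=np.array([.28156,-.55729,.18611]);M=R.from_euler('xyz',[-3.14007,0,.4678])
for dz in(0,.028):
  print(dz,[((proj(p,X+[0,0,dz]+M.apply([x,y,-.080]))[0]-[149,2])*4+[400,0]).round().tolist() for x in(-.0375,.0375) for y in(-.089,.089)])
```

```text
0 [[183.0, 29.0], [285.0, 223.0], [308.0, 11.0], [423.0, 200.0]]
0.028 [[185.0, -13.0], [289.0, 179.0], [312.0, -31.0], [430.0, 157.0]]
0 [[702.0, 95.0], [523.0, 74.0], [672.0, 129.0], [488.0, 105.0]]
0.028 [[701.0, 65.0], [520.0, 44.0], [670.0, 98.0], [484.0, 75.0]]
```

The real tool sits about 28 mm above the reported z, body included, so the body should clear the boom. I'll go over the screw at yaw 155.

```bash
python3 -m creep '[[-35,0,0,0,0,0],[-35,0,0,0,0,0],[-35,0,0,0,0,0],[-35,0,0,0,0,0],[-35,0,0,0,0,0],[-37.7,0,0,0,0,0],[0,0,0,0,0,0]]' 0
python3 -m creep '[[0,0,0,0,0,8],[0,0,0,0,0,8],[0,0,0,0,0,8],[0,0,0,0,0,8],[0,0,0,0,0,8],[0,0,0,0,0,8],[0,0,0,0,0,6],[0,0,0,0,0,0]]'
python3 go.py .650 .0447 .095 155
```

```text
clock: 15.8
ee_pos: [0.6534, 0.0468, 0.173]
orientation: [-3.141, 0.003, -2.637]
ft_force: [-0.3, -0.4, -0.4]
gripper_width: 0.0441
grasp_force: 0.0
clock: 16.6
ee_pos: [0.649, 0.0443, 0.173]
orientation: [-3.141, -0.001, 2.701]
ft_force: [-0.5, -0.1, -0.1]
gripper_width: 0.044
grasp_force: 0.0
shift [-0.8  0.8 78. ] turn [-0.  -0.  -0.3] t 16.6 pos [0.649  0.0443 0.173 ] q6 -1.079977015603372 F [-0.5 -0.1 -0.1] w 0.044048171502005476 0.0
```

```bash
python3 -m creep '[[-0.8,0.8,20,0,0,0],[0,0,20,0,0,0],[0,0,20,0,0,0],[0,0,18,0,0,0],[0,0,0,0,0,0]]'
python3 - <<'E'
from h import *
p=camera('scene');s=bot.read_state();M=R.from_euler('xyz',s['orientation'])
c=np.array([195,130])
for d in ([0,.022,0],[0,-.022,0]): print(((proj(p,s['ee_pos']+[0,0,.028]+M.apply(d))[0]-c)*7).round())
im=cv2.resize(p['pixels'][130:215,195:305],None,fx=7,fy=7,interpolation=2)
cv2.imwrite('pics/c7.png',cv2.convertScaleAbs(im,alpha=1.5))
E
```

```text
clock: 17.1
ee_pos: [0.6484, 0.0447, 0.0926]
orientation: [-3.139, -0.005, 2.704]
ft_force: [0.1, -0.1, -0.6]
gripper_width: 0.0438
grasp_force: 0.0
[361. 431.]
[322. 356.]
```

View pics/c7.png

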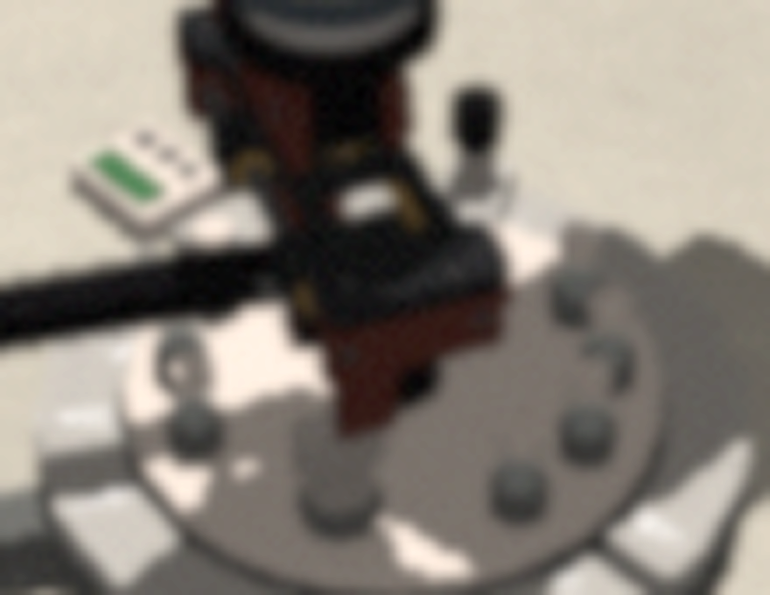

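The near fingertip is at (365,428) in the crop, as predicted with the +28 mm offset. The knob is down at (475,120). I'll descend and grip.

```bash
python3 go.py .650 .0447 .056 155; python3 -m creep '[[0,0,12,0,0,0],[0,0,10,0,0,0],[0,0,7,0,0,0],[0,0,5,0,0,0],[0,0,3,0,0,0],[0,0,0,0,0,0]]';python3 go.py .650 .0447 .056 155; python3 -m creep '[[0,0,0,0,0,0],[0,0,0,0,0,0],[0,0,0,0,0,0],[0,0,0,0,0,0],[0,0,0,0,0,0],[0,0,0,0,0,0]]' -1 40; python3 go.py .650 .0447 .056 155
```

```text
shift [-0.5  0.1 38.1] turn [-0.1 -0.1 -0.1] t 17.15 pos [0.6496 0.0448 0.0941] q6 -1.0822967981592477 F [ 0.  -0.7  0.3] w 0.04412114973922966 0.0
clock: 17.75
ee_pos: [0.6507, 0.0452, 0.0577]
orientation: [-3.141, -0.001, 2.702]
ft_force: [-0.9, -0.1, -0.1]
gripper_width: 0.0435
grasp_force: 0.0
shift [ 0.5 -0.7  1.7] turn [-0.  -0.  -0.2] t 17.75 pos [0.6507 0.0452 0.0577] q6 -1.0801286364424385 F [-0.9 -0.1 -0.1] w 0.04348943291195064 0.0
clock: 18.35
ee_pos: [0.651, 0.0451, 0.0583]
orientation: [-3.142, 0.0, 2.702]
ft_force: [-0.5, -0.9, 0.1]
gripper_width: 0.0117
grasp_force: 40.0
shift [ 0.7 -0.8  2.3] turn [-0.   0.  -0.2] t 18.35 pos [0.651  0.0451 0.0583] q6 -1.0800539887939333 F [-0.5 -0.9  0.1] w 0.011654216304516076 39.9951034784317
```

```bash
python3 -m creep '[[0,0,1.5,0,0,0],[0,0,1.5,0,0,0],[0,0,1,0,0,0],[0,0,1,0,0,0],[0,0,0,0,0,0],[0,0,0,0,0,0]]' - 50
```

```text
clock: 18.95
ee_pos: [0.6511, 0.0451, 0.0543]
orientation: [3.142, 0.0, 2.702]
ft_force: [-3.4, -0.7, 10.2]
gripper_width: 0.0112
grasp_force: 50.0
```

```bash
python3 -m creep '[[0,0,1,0,0,0],[0,0,0.6,0,0,0],[0,0,0.13,0,0,6],[0,0,0.13,0,0,8],[0,0,0.13,0,0,8],[0,0,0.13,0,0,8],[0,0,0.13,0,0,8],[0,0,0,0,0,0]]'; python3 go.py .651 .0451 .05 155
```

```text
clock: 19.75
ee_pos: [0.6514, 0.0448, 0.0525]
orientation: [3.141, 0.001, 2.035]
ft_force: [-4.4, -2.8, 14.4]
gripper_width: 0.0116
grasp_force: 50.0
shift [ 0.5 -0.3  2.5] turn [  0.    0.1 -38.4] t 19.75 pos [0.6514 0.0448 0.0525] q6 -0.41277037069893435 F [-4.4 -2.8 14.4] w 0.011584229101714324 50.01307547092438
```

```bash
python3 -m creep '[[0,0,0.13,0,0,8],[0,0,0.13,0,0,8],[0,0,0.13,0,0,8],[0,0,0.13,0,0,8],[0,0,0.13,0,0,8],[0,0,0.13,0,0,8],[0,0,0.13,0,0,8],[0,0,0,0,0,0]]'; python3 go.py .651 .0451 .05 155
```

```text
clock: 20.55
ee_pos: [0.6516, 0.0448, 0.0517]
orientation: [3.14, -0.0, 1.057]
ft_force: [-4.1, -2.2, 12.4]
gripper_width: 0.0117
grasp_force: 50.0
shift [ 0.  -0.7  1.7] turn [  0.1   0.1 -94.4] t 20.55 pos [0.6516 0.0448 0.0517] q6 0.564566074872722 F [-4.1 -2.2 12.4] w 0.011734071463800596 50.00828683376312
```

```bash
python3 -m creep '[[0,0,0.13,0,0,8],[0,0,0.13,0,0,8],[0,0,0.13,0,0,8],[0,0,0.13,0,0,8],[0,0,0.13,0,0,8],[0,0,0.13,0,0,8],[0,0,0.13,0,0,8],[0,0,0,0,0,0]]'; python3 go.py .651 .0451 .05 155
```

```text
clock: 21.35
ee_pos: [0.6516, 0.0446, 0.0508]
orientation: [3.141, -0.001, 0.08]
ft_force: [-4.3, -3.2, 12.7]
gripper_width: 0.0115
grasp_force: 50.0
shift [-0.5 -0.5  0.8] turn [ 1.000e-01  0.000e+00 -1.504e+02] t 21.35 pos [0.6516 0.0446 0.0508] q6 1.5419383707936039 F [-4.3 -3.2 12.7] w 0.011471104242228676 50.00590145587921
```

```bash
python3 -m creep '[[0,0,0.15,0,0,8],[0,0,0.15,0,0,8],[0,0,0.15,0,0,8],[0,0,0.15,0,0,8],[0,0,0.15,0,0,8],[0,0,0.15,0,0,8],[0,0,0,0,0,0],[0,0,0,0,0,0]]'; python3 go.py .651 .0451 .09 -43
python3 -m creep '[[0,0,-1.5,0,0,0],[0,0,-1.5,0,0,0],[0,0,-1.5,0,0,0],[0,0,0,0,0,0]]'
```

```text
clock: 22.15
ee_pos: [0.6514, 0.0447, 0.0498]
orientation: [-3.141, -0.001, -0.754]
ft_force: [-4.8, -2.2, 13.5]
gripper_width: 0.012
grasp_force: 50.0
shift [ -0.5  -0.1 -40.2] turn [-0.  -0.1 -0.2] t 22.15 pos [0.6514 0.0447 0.0498] q6 2.376006296998359 F [-4.8 -2.2 13.5] w 0.012007822952032985 50.00518977642059
clock: 22.55
ee_pos: [0.6511, 0.0449, 0.0532]
orientation: [-3.142, -0.0, -0.754]
ft_force: [-1.8, -1.7, 5.0]
gripper_width: 0.0119
grasp_force: 50.0
```

```bash
python3 -m creep '[[0,0,0,0,0,0],[0,0,0,0,0,0],[0,0,0,0,0,0],[0,0,0,0,0,0],[0,0,0,0,0,0],[0,0,0,0,0,0]]' 0
python3 -m creep '[[0,0,-10,0,0,0],[0,0,-15,0,0,0],[0,0,-15,0,0,0],[0,0,-10,0,0,0],[0,0,0,0,0,-8],[0,0,0,0,0,-8],[0,0,0,0,0,-8],[0,0,0,0,0,-8]]'
python3 -m creep '[[0,0,0,0,0,-8],[0,0,0,0,0,-8],[0,0,0,0,0,-8],[0,0,0,0,0,-8],[0,0,0,0,0,-8],[0,0,0,0,0,-8],[0,0,0,0,0,-8],[0,0,0,0,0,-8]]'
python3 -m creep '[[0,0,0,0,0,-8],[0,0,0,0,0,-8],[0,0,0,0,0,-8],[0,0,0,0,0,-8],[0,0,0,0,0,-8],[0,0,0,0,0,-8],[0,0,0,0,0,-8],[0,0,0,0,0,-8]]'
python3 go.py .6505 .0447 .056 136.8
```

```text
clock: 23.15
ee_pos: [0.651, 0.0452, 0.0526]
orientation: [3.142, 0.0, -0.754]
ft_force: [-0.5, 0.4, 0.3]
gripper_width: 0.0435
grasp_force: 0.0
clock: 23.95
ee_pos: [0.6513, 0.0452, 0.1039]
orientation: [-3.141, -0.001, -0.19]
ft_force: [-0.6, 0.4, 0.1]
gripper_width: 0.0441
grasp_force: 0.0
clock: 24.75
ee_pos: [0.6513, 0.0452, 0.1039]
orientation: [3.141, -0.001, 0.927]
ft_force: [-0.1, 0.4, -0.8]
gripper_width: 0.044
grasp_force: 0.0
clock: 25.55
ee_pos: [0.6513, 0.0452, 0.1039]
orientation: [3.141, 0.0, 2.044]
ft_force: [0.4, -0.6, 0.5]
gripper_width: 0.0442
grasp_force: 0.0
shift [ 0.  -1.  47.9] turn [  0.1   0.  -19.7] t 25.55 pos [0.6513 0.0452 0.1039] q6 -0.4225710121662677 F [ 0.4 -0.6  0.5] w 0.04420539352718643 0.0
```

```bash
python3 -m creep '[[0,-1,0,0,0,0],[0,0,0,0,0,-7],[0,0,0,0,0,-7],[0,0,0,0,0,-5.5],[0,0,0,0,0,0]]'
python3 -m creep '[[0,0,12,0,0,0],[0,0,12,0,0,0],[0,0,10,0,0,0],[0,0,8,0,0,0],[0,0,4,0,0,0],[0,0,2.5,0,0,0],[0,0,0,0,0,0]]'
python3 -m creep '[[0,0,0,0,0,0],[0,0,0,0,0,0],[0,0,0,0,0,0],[0,0,0,0,0,0],[0,0,0,0,0,0],[0,0,0,0,0,0]]' -1 50
python3 -m creep '[[0,0,1.5,0,0,0],[0,0,1.5,0,0,0],[0,0,1.5,0,0,0],[0,0,1,0,0,0],[0,0,0.5,0,0,0],[0,0,0,0,0,0]]'
```

```text
clock: 26.05
ee_pos: [0.6503, 0.0447, 0.1034]
orientation: [3.141, 0.0, 2.376]
ft_force: [-0.1, -0.4, -0.8]
gripper_width: 0.044
grasp_force: 0.0
clock: 26.75
ee_pos: [0.65, 0.0447, 0.0539]
orientation: [-3.141, -0.0, 2.379]
ft_force: [0.2, -0.3, 1.1]
gripper_width: 0.0439
grasp_force: 0.0
clock: 27.35
ee_pos: [0.6508, 0.045, 0.0545]
orientation: [3.14, 0.001, 2.379]
ft_force: [2.2, 1.8, -0.3]
gripper_width: 0.0118
grasp_force: 50.0
clock: 27.95
ee_pos: [0.6511, 0.0447, 0.0498]
orientation: [3.14, 0.001, 2.379]
ft_force: [-1.5, 0.5, 11.8]
gripper_width: 0.0116
grasp_force: 50.0
```

```bash
python3 -m creep '[[0,0,0.8,0,0,0],[0,0,0.14,0,0,8],[0,0,0.14,0,0,8],[0,0,0.14,0,0,8],[0,0,0.14,0,0,8],[0,0,0.14,0,0,8],[0,0,0.14,0,0,8],[0,0,0,0,0,0]]'; python3 go.py .6505 .0447 .056 136.3; python3 -c "
from h import *;print(bot.read_state()['wrist_torque'])"
python3 -m creep '[[0,0,0.1,0,0,6],[0,0,0.1,0,0,6],[0,0,0.1,0,0,4],[0,0,0,0,0,4],[0,0,0,0,0,0]]';python3 -c "
from h import *;print(bot.read_state()['wrist_torque'])"
```

```text
clock: 28.75
ee_pos: [0.6514, 0.0446, 0.0486]
orientation: [3.139, -0.0, 1.537]
ft_force: [-1.3, 0.5, 13.3]
gripper_width: 0.0118
grasp_force: 50.0
shift [ 0.1 -0.9 -7.4] turn [  0.1   0.1 -48.2] t 28.75 pos [0.6514 0.0446 0.0486] q6 0.08400299586664967 F [-1.3  0.5 13.3] w 0.011793614177315783 49.99512791633606
[ 0.03451649  0.25452614 -0.02062018]
clock: 29.25
ee_pos: [0.6515, 0.0446, 0.0484]
orientation: [3.139, -0.001, 1.19]
ft_force: [-1.0, -0.1, 14.4]
gripper_width: 0.0114
grasp_force: 50.0
[ 0.12198352  0.27795543 -0.01535198]
```

```bash
for i in 1; do python3 -m creep '[[0,0,0.05,0,0,4],[0,0,0.05,0,0,4],[0,0,0,0,0,0]]';python3 -c "
from h import *;print(bot.read_state()['wrist_torque'])";done
python3 -m creep '[[0,0,0.05,0,0,4],[0,0,0.05,0,0,4],[0,0,0,0,0,0]]';python3 -c "
from h import *;print(bot.read_state()['wrist_torque'])"
```

```text
clock: 29.55
ee_pos: [0.6516, 0.0446, 0.0483]
orientation: [3.139, -0.001, 1.051]
ft_force: [-1.7, 0.6, 13.8]
gripper_width: 0.0118
grasp_force: 50.0
[ 0.06197796  0.27921085 -0.00606723]
clock: 29.85
ee_pos: [0.6516, 0.0446, 0.0482]
orientation: [3.139, -0.002, 0.911]
ft_force: [-1.3, -0.2, 13.6]
gripper_width: 0.0116
grasp_force: 50.0
[0.09575827 0.27822449 0.02219014]
```

```bash
cat > tq.py <<'E'
from h import *
a=[]
for i in range(6):
    s=bot.read_state(); a.append([s['wrist_torque'][2],s['joint_torque'][5],s['ft_force'][2],s['ee_pos'][2]*1e3]); camera('top')
print(np.round(np.mean(a,0),4),np.round(np.std(a,0),4))
E
python3 tq.py; python3 -m creep '[[0,0,0,0,0,6],[0,0,0,0,0,6],[0,0,0,0,0,0]]'; python3 tq.py
```

```text
[8.10000e-03 1.58500e-01 1.41856e+01 4.82092e+01] [0.0294 0.2229 0.3911 0.0173]
clock: 30.45
ee_pos: [0.6516, 0.0446, 0.0482]
orientation: [3.14, -0.002, 0.701]
ft_force: [-1.2, 0.4, 14.2]
gripper_width: 0.0117
grasp_force: 50.0
[1.92000e-02 2.18900e-01 1.38817e+01 4.82351e+01] [0.0154 0.3344 0.4636 0.0049]
```

```bash
python3 -m creep '[[0,0,0,0,0,8],[0,0,0,0,0,8],[0,0,0,0,0,8],[0,0,0,0,0,8],[0,0,0,0,0,8],[0,0,0,0,0,0]]'; python3 tq.py
```

```text
clock: 31.35
ee_pos: [0.6517, 0.0444, 0.0482]
orientation: [3.141, -0.003, 0.001]
ft_force: [-0.8, -0.5, 14.6]
gripper_width: 0.0118
grasp_force: 50.0
[-6.10000e-03  2.96100e-01  1.40049e+01  4.82340e+01] [0.0199 0.452  0.6249 0.0195]
```

Another 50° of turning under 14 N gave no further advance, and the depth agrees, so the screw is home. I'll unload, release and retreat.

```bash
python3 -m creep '[[0,0,-1.5,0,0,0],[0,0,-1.5,0,0,0],[0,0,-1.2,0,0,0],[0,0,0,0,0,0],[0,0,0,0,0,0]]'
python3 -m creep '[[0,0,0,0,0,0],[0,0,0,0,0,0],[0,0,0,0,0,0],[0,0,0,0,0,0],[0,0,0,0,0,0],[0,0,0,0,0,0]]' 0
python3 -m creep '[[0,0,-10,0,0,0],[0,0,-20,0,0,0],[0,0,-30,0,0,0],[0,0,-40,0,0,0],[0,0,-40,0,0,0],[0,0,0,0,0,0]]'
python3 -m creep '[[-40,0,0,0,0,0],[-45,0,0,0,0,0],[-45,0,0,0,0,0],[-45,0,0,0,0,0],[-45,0,0,0,0,0],[-40,0,0,0,0,0],[0,0,0,0,0,0]]'
python3 - <<'E'
from h import *
T=camera('top');S=camera('scene')
for t in ['boss','thumbscrew','plunger_knob','hub','reagent_bottle','timer','beaker']:
    print(t,[[(np.round(r['xy'],1).tolist(),round(r['confidence'],2)) for r in nets.pinpoint(p,t)[:1]] for p in (T,S)])
print('knob down expected',proj(S,[.4634,-.0579,.094]),proj(T,[.4634,-.0579,.106]))
a=cv2.resize(T['pixels'][120:260,200:340],(400,400),interpolation=2);b=cv2.resize(S['pixels'][135:235,200:300],(400,400),interpolation=2)
cv2.imwrite('pics/c8.png',cv2.convertScaleAbs(np.hstack([a,b]),alpha=1.4))
E
```

```text
clock: 32.15
ee_pos: [0.6516, 0.0446, 0.0512]
orientation: [3.142, -0.003, 0.005]
ft_force: [2.9, 0.3, 4.7]
gripper_width: 0.0113
grasp_force: 50.0
clock: 32.75
ee_pos: [0.6499, 0.0447, 0.0501]
orientation: [3.142, 0.0, 0.005]
ft_force: [1.7, 0.2, 0.5]
gripper_width: 0.0437
grasp_force: 0.0
clock: 33.35
ee_pos: [0.6541, 0.0449, 0.1976]
orientation: [-3.141, -0.011, 0.005]
ft_force: [1.2, 0.9, -0.7]
gripper_width: 0.0436
grasp_force: 0.0
clock: 34.05
ee_pos: [0.3845, 0.0431, 0.1895]
orientation: [3.141, 0.004, 0.006]
ft_force: [-0.0, -0.0, 0.8]
gripper_width: 0.044
grasp_force: 0.0
boss [[([269.5, 167.3], 0.58)], [([244.4, 201.2], 0.44)]]
thumbscrew [[([270.5, 166.5], 0.51)], [([243.2, 198.1], 0.61)]]
plunger_knob [[([311.2, 236.2], 0.42)], [([263.3, 144.5], 0.65)]]
hub [[([286.9, 194.0], 0.86)], [([247.4, 178.3], 0.66)]]
reagent_bottle [[([204.5, 155.9], 0.72)], [([280.4, 259.5], 0.84)]]
timer [[([363.7, 215.1], 0.66)], [([216.8, 159.4], 0.63)]]
beaker [[([203.4, 195.6], 0.76)], [([306.7, 234.8], 0.71)]]
knob down expected [[263.27700223 146.38863104]] [[313.46338611 238.42939328]]
```

View pics/c8.png

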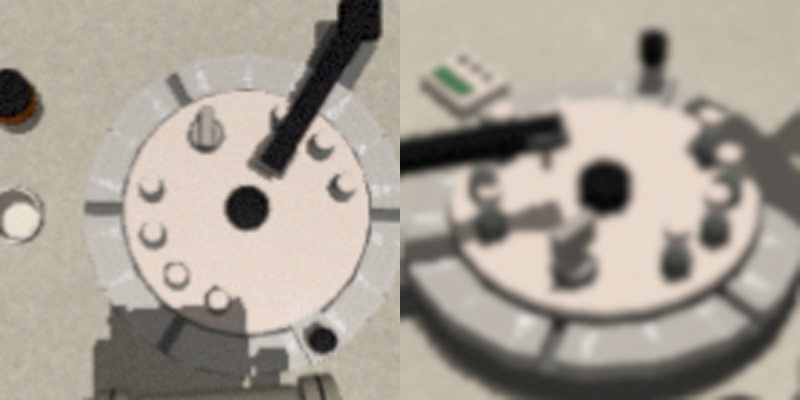

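The knob is down at the new notch: top (312,238) against the expected (313,238), scene (263,147) against (263,146). The wing followed the tool to yaw 0, and the bottle, timer and beaker have not moved. I'll hand it in.

```bash
python3 -c "
from plant import bot;print(bot.close_job())"
```

```text
the job is handed in; nothing more can be done
None
```

I swung the carousel to the next notch with the plunger locked in, drove the thumbscrew in until 14 N and further turning moved it no deeper, released it, and handed in the job at about 34 s; the judge gave no verdict.

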